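# Clamp a speaker panel in a routing jig

### The job

First slide the MDF speaker panel along the bench into the jig, solid end first under the raised clamp, until it sits square and snug against both the back fence and the end stop. Then turn the big wing nut backwards (counter-clockwise seen from above) until its thread start drops with a click, and after that turn it forwards (clockwise) fully home, so that the rubber foot holds the panel down firmly in its corner. Leave the other things on the bench where they are.

Things in the scene. Friction and masses are not known exactly. Their poses are not given: they have to be found in the camera images.
- clamp: The jig, fixed to the bench; place and yaw vary. Origin on the bench (z=0) straight below the vertical screw axis; x points to the back fence (roughly away from the robot), y to the end stop (roughly to the robot's left), z up. The panel at home has its origin at x = 0, y = -55 mm here, its axes parallel to the jig's.
- back_fence (a point): Top edge, middle, of the back fence's face: an aluminium bar 30 mm high and 20 mm thick, its face at x = +70 mm in the jig frame, running from y = -250 to +40 mm.
- end_stop (a point): Top edge, middle, of the end stop's face: an aluminium bar 30 mm high and 120 mm long in x, its face at y = +55 mm in the jig frame. Behind it a grey post 50 x 40 mm (y = 77 to 117 mm) carries the clamp's arm.
- beam_end (a point): On the screw axis, on top of the grey arm, 70 mm above the bench. The arm is 56 mm wide in x and 12 mm thick, and runs from the post to y = -33 mm in the jig frame, its underside 58 mm above the bench.
- thread_crest (a point): On the screw axis at the height of the crest of the coarse steel thread (96 mm above the bench, outer radius 34 mm), which stands on the arm's end. No fixed part of the clamp is higher.
- panel: Loose MDF panel 140 x 220 x 18 mm (x, y, z), 0.25 to 0.5 kg, flat on the bench, on which it slides. Round through hole 90 mm across, centred 55 mm towards -y from the middle. Origin: middle of its underside. It starts towards -x and -y (jig frame) of its home, within 0.3 rad of the jig's yaw, its solid +y end towards the end stop.
- foot: Rubber foot, 34 mm across, on the lower end of the screw, spring loaded (about 2.5 N per mm). Its origin lies on the screw axis but not at its face.
- foot_face (a point): Middle of the underside of the foot: 36 mm above the bench at the start, 25 mm after the click, on the panel's top (18 mm) when clamped.
- wingnut (a joint): Angle of the wing nut, rad, counter-clockwise (backwards) positive seen from above. 0: forward stop; 5.0: backward stop. Starts at 0.9 to 3.9. Backed past about 4.5 it drops; before that, turning it forwards only slides on the crest. Then forwards winds it down: foot on the panel near 2.3, fully down from 0.8 to 0. Stays where left; takes 0.03 N m loose, about 0.25 N m clamping.
- spindle (a joint): How far the screw and wing nut have gone down, in m: 0 resting on the thread crest, about 0.011 after the click, 0.024 when fully wound down.
- wing_hub (a point): On the screw axis at mid height of the wings, 137 mm above the bench at the start. Steel wing nut: round hub (34 mm across at its foot, 24 mm at its top) and two opposite upright wings, each 12 mm thick and 25 mm high (12.5 mm above and below this point), reaching 54 mm from the axis, lying along the jig's x axis at joint value 0.
- wing_a (a point): Outer end of one wing, 54 mm from the axis, at mid height; this wing points along the jig's +x at joint value 0.
- wing_b (a point): Outer end of the opposite wing, 54 mm from the axis, at mid height.
- can: Bystander: plain aluminium drinks can, 66 mm across, 115 mm high, upright. Origin: centre of its underside. Leave alone.
- glue: Bystander: white glue bottle, 60 mm across, 140 mm high, upright. Origin: centre of its underside. Leave alone.
- jar: Bystander: grey jar with black lid, 66 mm across, 90 mm high, upright. Origin: centre of its underside. Leave alone.
- sander: Bystander: cork sanding block with black grip, 70 x 110 x 42 mm. Origin: centre of its underside. Leave alone.
- driver: Bystander: black loudspeaker driver lying face up, 144 mm across, 60 mm high. Origin: centre of its underside. Leave alone.
- trimring: Bystander: MDF ring, 110 mm outside, 80 mm inside, 18 mm thick, lying flat. Origin: centre of its underside. Leave alone.

How it is judged:
By the outcome, as a careful person would: the job done as asked, in the order asked, and still so for the second after the job is handed in, with the robot touching nothing.
It also fails if it takes over 72 s, if anything falls off the work surface, if the arm or the gripper's body presses on something with over 40 N, if the wrist force passes 120 N, or if a joint passes its speed limit or range.

### The arm

A 6-joint arm with a two-finger parallel gripper is mounted at the origin on the work surface. World frame = base frame: x ahead of the robot, y to its left, z up, the work surface at z = 0. Lengths are in mm, angles in rad, forces in N, time in s.
With the tool pointing down it reaches from about 350 to 975 mm from the base axis. Payload 7.1 kg.
Tool frame: the origin (TCP) lies at the centre of the arm's flange, where the gripper is bolted on; the fingertips stand 182 mm ahead of it and the grasp point (between the pads) lies 163 mm ahead of it; z points along the fingers, y is the line along which they close (so a half turn about z gives the same grasp; the last joint's range is limited). The gripper opens to 88 mm and grips with 3 to 60 N. Pads are 20 mm wide; open, the fingers measure 115 mm over their backs; the gripper's body (75 mm by 178 mm) begins 61 mm behind the grasp point.
Start: joints at [-1.161, 0.423, 1.63, -0, 1.089, -0.019], TCP at [259.878, -568.392, 404.675] pointing down, gripper open.
Joint ranges: [-3, 3], [-0.9, 2.11], [0.09, 2.58], [-1.31, 4.45], [0.11, 2.69], [-2.54, 2.54]. Speed limits (rad/s): [2.39, 2.39, 3.01, 3.14, 3.14, 3.14].

### API

Orientations are given as a rotation vector (axis times angle).
In Python, from workcell import readout, get_image, ctrl gives the robot as it stands.
- The arm moves only by the tool step_arm, never from a script. Its argument "targets" is a list that holds one entry, the list of rows, each a list of 7 numbers: the shift along the world's x, y, z as a fraction of full scale, then the turn, a rotation vector about the world's x, y, z as a fraction of full scale, then the opening, from 0 (shut) to 1 (fully open). In form: [[[dx, dy, dz, wx, wy, wz, claw], ...]]. A call has exactly 5 rows; each row shifts and turns the commanded pose from where the row before left it; what a row does not reach is not made up. Full scale, the value 1, is 0.05 m for a shift and 4 degrees for a turn. A row lasts 1/8 s, in which the tool goes at most 62.5 mm and 10.7 degrees, less where a joint would pass 70% of its speed; a pose out of reach is approached as far as the arm can. A call with a number of a shift or a turn outside -1 to 1 is refused whole. A call with a gripper value outside its range is refused whole. The fingers move at their own pace and stop on an object; the grip force is fixed at half the most. Time passes only in rows, so rows that do not move let the fingers close, or fill a call up. It gives the time, the measured TCP pose, the force, the opening and the grip force at its end, in the units of the state.
- readout.get_obs(): the state, without advancing time (a new reading comes with each control period).
- get_image(name): name is "side" or "top" or "wrist"; returns a dict with "pixels" (384x512x3 uint8, red, green, blue), "intrinsics" (3x3 intrinsics, pixels), "extrinsics" (4x4, takes a point from world to camera coordinates). Camera axes: x right, y down, z forward; pixel columns grow to the right and rows downward; lengths in mm; the calibration is good to about 2 mm. A picture is of the moment at which its call begins. There is no depth.
- ctrl.close_job(): hands the job in; it is judged then, once.
The state is a dict: "t": time; "qpos": joint angles; "qvel": joint speeds; "joint_torque": joint torques, N m; "ee_pos": TCP position; "orientation": TCP orientation; "ft_force": force on the tool from outside, world axes, zero at the start; "moment": the same for the moment, N m; "width": finger opening in mm; "grasp_force": force on a finger pad.
Only numpy, scipy, OpenCV 4.12 (cv2) and the standard library are available. Lean on these libraries where they do the work, as an engineer would, in place of code of your own. Each camera call takes 0.05 s, during which the arm holds its last target. There are 200 camera calls.

## Working session

There is one attempt and no reset: what is moved stays moved. The work goes in short steps, Python scripts to look and compute and a tool call to move; the robot and the scene stay as the last step left them, time stands still between calls to the robot, and variables do not carry over. Pictures are saved under pics/ and viewed, at most 10 in all, crops included, and the job is handed in when it is done.

Besides the shell and the picture viewer there is one more tool, called after ">>>" as name(argument=value, ...) on one line, values as JSON. step_arm: Moves the arm, as the interface text tells. Shift numbers are shares of 0.05 m and turn numbers shares of 4 degrees, none past 1 either way. Its arguments: {"type":"object","properties":{"targets":{"type":"array"}},"required":["targets"]}

```bash
mkdir -p pics
cat > h.py <<'E'
import numpy as np,cv2
from workcell import readout,get_image,ctrl
def snap(n,f,crop=None,s=1):
    d=get_image(n); im=d["pixels"][:,:,::-1].copy()
    np.savez('pics/'+f+'.npz',K=d["intrinsics"],E=d["extrinsics"],im=im)
    if crop: im=im[crop[1]:crop[3],crop[0]:crop[2]]
    cv2.imwrite('pics/'+f+'.png',cv2.resize(im,None,fx=s,fy=s,interpolation=cv2.INTER_CUBIC)); return d
def ray(f,uv,z):
    d=np.load('pics/'+f+'.npz');K,E=d['K'],d['E'];R,t=E[:3,:3],E[:3,3]
    c=-R.T@t; v=R.T@np.linalg.inv(K)@np.array([uv[0],uv[1],1.]); return c+v*(z-c[2])/v[2]
def proj(f,P):
    d=np.load('pics/'+f+'.npz');p=d['K']@(d['E'][:3,:3]@np.array(P,float)+d['E'][:3,3]);return p[:2]/p[2]
E
python3 -c "
from h import *
for n in ('top','side'):
    d=snap(n,n+'0',s=1.5); E=d['extrinsics'];print(n,(-E[:3,:3].T@E[:3,3]).round())
o=readout.get_obs();print(o['ee_pos'],o['orientation'],o['t'])"
```

```text
top [ 457.   41. 1340.]
side [ 78. 629. 953.]
[ 259.77175194 -568.17274018  403.9754227 ] [-3.06832255e+00 -6.68054744e-01  4.43949756e-04] 0.1
```

View pics/top0.png

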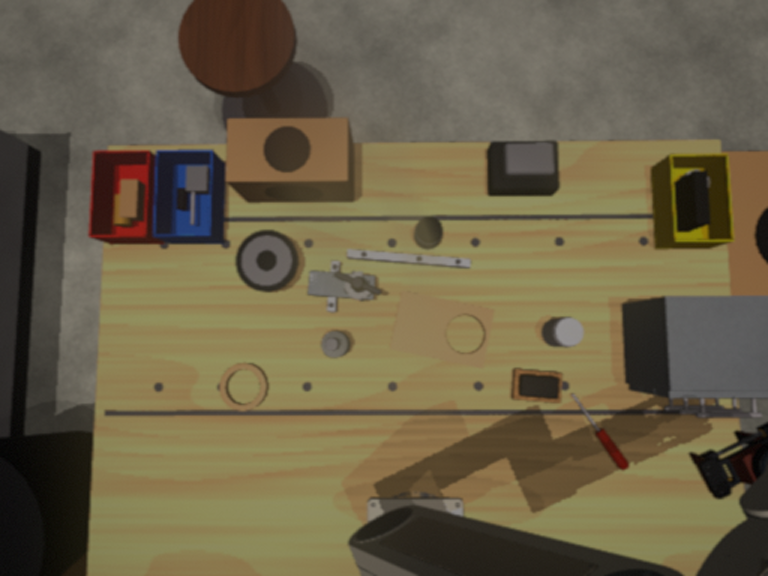

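View pics/side0.png

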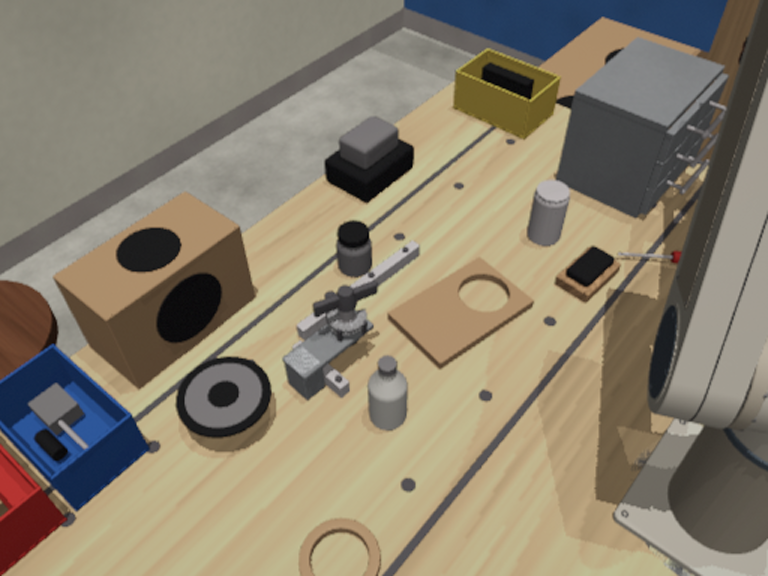

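The top view (1.5x) shows the jig hub near (358,284), the fence from (347,255) to (470,263), and the panel around (440,328) with its hole at (465,334). The jar is behind the fence at (428,233) and the glue bottle is at (335,343). I'll take an enlarged crop next.

```bash
python3 -c "
from h import *
im=np.load('pics/top0.npz')['im'][155:255,200:340]
cv2.imwrite('pics/c1.png',cv2.resize(im,None,fx=5.7,fy=5.7,interpolation=cv2.INTER_CUBIC))"
```

```text
(no output)
```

View pics/c1.png

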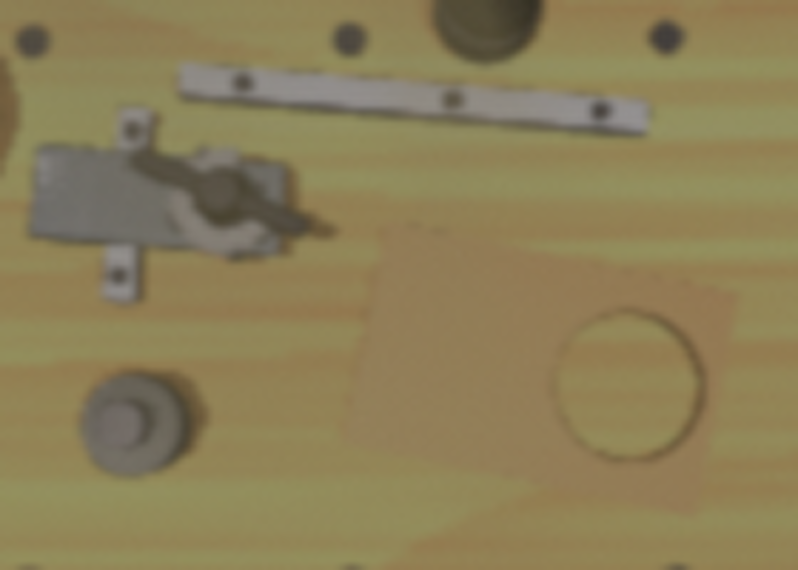

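The 5.7x crop shows:
- Fence face edge: (180,99) to (648,134).
- End stop's right edge: (156,108) to (140,300).
- Hub: (222,193).
- Wings: (140,158) to (305,225).
- Panel corners: (388,225), (738,293), (695,515) and (343,442).

```bash
python3 -c "
from h import *
P=lambda u,v,z:ray('top0',((u+.5)/5.7+200-.5,(v+.5)/5.7+155-.5),z)[:2]
f1,f2=P(180,99,30),P(648,134,30);d=f1-f2;L=np.linalg.norm(d);yaw=np.arctan2(-d[0],d[1]);print('fence',f1,f2,L,yaw)
hub=P(222,193,146);print('hub',hub)
e=[P(156,108,30),P(140,300,30)];print('stop',e,np.linalg.norm(e[0]-e[1]))
ex=np.array([np.cos(yaw),np.sin(yaw)]);ey=np.array([-ex[1],ex[0]])
fm=(f1+f2)/2; o=fm-70*ex+105*ey; print('o from fence',o, 'stop y from hub',[(q-hub)@ey for q in e],[(q-hub)@ex for q in e],'fence x',(fm-hub)@ex,(fm-hub)@ey)
c=[P(*q,18) for q in ((388,225),(738,293),(695,515),(343,442))]
print('panel',np.round(c,1),[np.linalg.norm(c[i]-c[i-1]) for i in range(4)])
m=np.mean(c,0);py=(c[0]+c[3]-c[1]-c[2]);pyaw=np.arctan2(-py[0],py[1]);print('mid',m,pyaw,'in jig',(m-o)@ex,(m-o)@ey, 'hole',P(630,385,9))
w=[P(140,158,137),P(305,225,137)];print('wings',w,np.linalg.norm(w[0]-w[1]),np.arctan2(*(w[0]-w[1])[::-1])-yaw)
print('glue',P(125,425,140),'jar',P(487,10,90))
from scipy.spatial.transform import Rotation as R
print(R.from_rotvec([-3.06832255e+00,-6.68054744e-01,4.4e-4]).as_matrix().round(3))
"
```

```text
fence [657.28643593 155.82763126] [ 633.65556248 -131.48240708] 288.2802045067641 -0.08206396972911083
hub [586.35491308 122.03732528]
stop [array([651.78506778, 170.61384505]), array([533.48893019, 179.89855054])] 118.65994237428853
o from fence [584.31362282 122.55728183] stop y from hub [np.float64(53.77647587590964), np.float64(53.33297693340912)] [np.float64(61.22804961688102), np.float64(-57.43106395202052)] fence x 67.92295759510692 -104.6491217063776
panel [[ 579.7   28.1]
 [ 536.5 -186.2]
 [ 401.8 -157. ]
 [ 446.7   56.5]] [np.float64(135.95128420720152), np.float64(218.6565075829745), np.float64(137.89642240160134), np.float64(218.2007173571666)]
mid [491.18129607 -64.63610129] -0.20306976369408833 in jig -77.47430753383125 -194.197643249595 hole [ 480.76542294 -120.1551411 ]
wings [array([607.47723387, 168.99004326]), array([568.95695273,  75.94574583])] 100.7027970949806 1.2603440476016938
glue [457.62951126 176.28106125] jar [699.89059113 -30.35742828]
[[ 0.909  0.416 -0.001]
 [ 0.416 -0.909  0.001]
 [ 0.    -0.001 -1.   ]]
```

Jig at about (585,122), yaw -0.082. Panel mid at (491,-65), yaw -0.203. Wing nut at 1.26 rad. The measured sizes agree with the given ones. I'll grip the panel web between the hole and its -x edge, so I'm moving above it now.

>>> step_arm(targets=[[[0.1,0.7,0.3,0,0,1,0.7],[0.1,0.7,0.3,0,0,1,0.7],[0.1,0.7,0.3,0,0,1,0.7],[0.1,0.7,0.3,0,0,1,0.7],[0.1,0.7,0.3,0,0,1,0.7]]])

```text
t: 0.72
ee_pos: [284.8, -392.1, 479.8]
orientation: [-2.905, -1.194, 0.0]
ft_force: [-0.1, -0.3, 0.0]
width: 61.3
grasp_force: 0.0
```

>>> step_arm(targets=[[[0.2,0.7,0,0,0,1,0.7],[0.2,0.7,0,0,0,1,0.7],[0.2,0.7,0,0,0,1,0.7],[0.2,0.7,0,0,0,1,0.7],[0.2,0.7,0,0,0,1,0.7]]])

```text
t: 1.35
ee_pos: [334.9, -217.2, 479.5]
orientation: [-2.654, -1.681, 0.0]
ft_force: [0.7, -0.0, 0.9]
width: 61.6
grasp_force: 0.0
```

>>> step_arm(targets=[[[0.35,0.44,-0.3,0,0,0.7,0.7],[0.35,0.44,-0.3,0,0,0.7,0.7],[0.35,0.44,-0.3,0,0,0.7,0.7],[0.35,0.44,-0.3,0,0,0.7,0.7],[0.35,0.44,-0.3,0,0,0.7,0.7]]])

```text
t: 1.98
ee_pos: [422.7, -107.5, 404.0]
orientation: [-2.43, -1.991, 0.0]
ft_force: [0.7, -0.3, 0.5]
width: 61.6
grasp_force: 0.0
```

```bash
python3 -c "
from h import *
snap('wrist','w1',s=1.5)
o=readout.get_obs();print(o['ee_pos'],o['orientation'],o['t'],o['qpos'],o['width'])
print(proj('w1',[423.8,-106.9,18]),proj('w1',[423.8,-106.9,0]))"
```

```text
[ 423.64261104 -106.08016524  402.54592557] [-2.42610925e+00 -1.99251471e+00  2.32638056e-04] 2.025 [-2.72931254e-01  1.45859234e-01  2.02935765e+00  1.34583800e-03
  9.68220294e-01 -7.80636538e-02] 61.58284458622285
[256.15103793 164.91957357] [256.09563342 162.38739395]
```

View pics/w1.png

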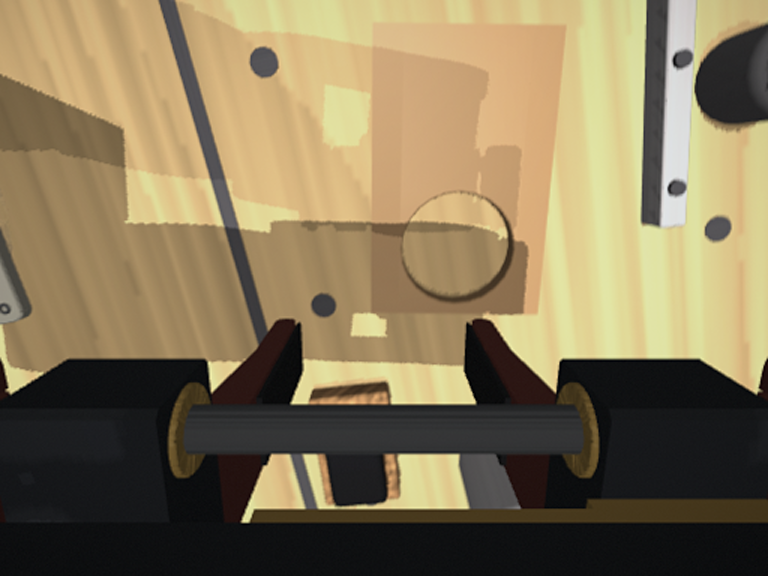

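The wrist view (1.5x) shows the web between the panel edge (372,245) and the hole rim (402,245), under the grasp point and aligned with the tool. I'm descending and gripping.

>>> step_arm(targets=[[[0.03,0,-0.98,0,0,0,0.7],[0,0,-0.98,0,0,0,0.7],[0,0,-0.98,0,0,0,0.7],[0,0,-0.98,0,0,0,0.7],[0,0,-0.4,0,0,0,0.7]]])

```text
t: 2.65
ee_pos: [422.8, -108.4, 186.3]
orientation: [-2.43, -1.987, 0.004]
ft_force: [0.8, -0.1, 0.3]
width: 61.2
grasp_force: 0.0
```

>>> step_arm(targets=[[[0,0,0,0,0,0,0.05],[0,0,0,0,0,0,0.05],[0,0,0,0,0,0,0.05],[0,0,0,0,0,0,0.05],[0,0,0,0,0,0,0.05]]])

```text
t: 3.28
ee_pos: [424.2, -108.5, 189.6]
orientation: [2.431, 1.988, 0.002]
ft_force: [-0.7, 0.2, 8.3]
width: 24.7
grasp_force: 30.0
```

Gripped at 24.7 mm, where 25 was expected. I'm moving it diagonally to just short of home while squaring the yaw.

>>> step_arm(targets=[[[0.1,0.1,0.06,0,0,0.17,0.05],[0.2,0.24,0,0,0,0.17,0.05],[0.2,0.24,0,0,0,0.17,0.05],[0.2,0.24,0,0,0,0.17,0.05],[0.2,0.24,0,0,0,0.17,0.05]]])

```text
t: 3.9
ee_pos: [469.6, -54.2, 191.5]
orientation: [-2.37, -2.062, 0.0]
ft_force: [0.8, -0.4, -1.8]
width: 24.7
grasp_force: 30.0
```

>>> step_arm(targets=[[[0.2,0.3,0,0,0,0.17,0.05],[0.2,0.3,0,0,0,0.17,0.05],[0.2,0.3,0,0,0,0.17,0.05],[0.2,0.24,0,0,0,0.17,0.05],[0.1,0.2,0,0,0,0.16,0.05]]])

```text
t: 4.53
ee_pos: [514.6, 12.4, 191.7]
orientation: [2.309, 2.13, 0.001]
ft_force: [-0.4, 0.5, -2.0]
width: 24.5
grasp_force: 30.0
```

```bash
python3 -c "
from h import *
o=readout.get_obs();print(o['ee_pos'],o['orientation'],o['t'],o['width'],o['ft_force'])
snap('top','top1',(200,155,340,255),5.7)"
```

```text
[514.63344046  12.44435065 191.71691106] [2.30870954e+00 2.13007321e+00 5.64198651e-04] 4.525 24.47037563618123 [-0.38141121  0.51089499 -2.00444362]
```

View pics/top1.png

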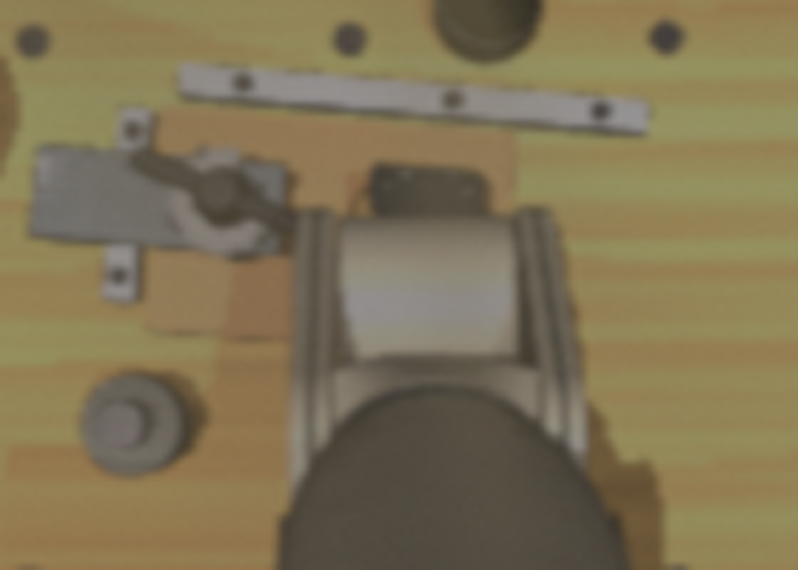

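The panel is under the clamp, just short of both stops. I'm easing it into the fence first, watching the force.

>>> step_arm(targets=[[[0.025,-0.002,0,0,0,0,0.05],[0.025,-0.002,0,0,0,0,0.05],[0.025,-0.002,0,0,0,0,0.05],[0.015,-0.001,0,0,0,0,0.05],[0,0,0,0,0,0,0.05]]])

```text
t: 5.2
ee_pos: [518.4, 11.1, 191.7]
orientation: [2.311, 2.129, 0.0]
ft_force: [-0.2, -0.4, -2.8]
width: 24.0
grasp_force: 30.0
```

>>> step_arm(targets=[[[0.02,-0.002,0,0,0,0,0.05],[0.02,-0.002,0,0,0,0,0.05],[0.02,-0.002,0,0,0,0,0.05],[0,0,0,0,0,0,0.05],[0,0,0,0,0,0,0.05]]])

```text
t: 5.82
ee_pos: [520.7, 11.0, 191.4]
orientation: [-2.309, -2.128, 0.002]
ft_force: [-5.5, 0.4, -1.1]
width: 24.2
grasp_force: 30.0
```

Contact with the fence at -5.5 N. Next is the end stop.

>>> step_arm(targets=[[[0.002,0.025,0,0,0,0,0.05],[0.002,0.025,0,0,0,0,0.05],[0.002,0.025,0,0,0,0,0.05],[0.001,0.02,0,0,0,0,0.05],[0,0,0,0,0,0,0.05]]])

```text
t: 6.45
ee_pos: [521.1, 15.6, 191.3]
orientation: [-2.309, -2.128, 0.003]
ft_force: [-4.6, -0.9, -2.0]
width: 24.4
grasp_force: 30.0
```

>>> step_arm(targets=[[[0.002,0.025,0,0,0,0,0.05],[0.002,0.025,0,0,0,0,0.05],[0.002,0.02,0,0,0,0,0.05],[0,0,0,0,0,0,0.05],[0,0,0,0,0,0,0.05]]])

```text
t: 7.08
ee_pos: [521.3, 17.8, 191.3]
orientation: [-2.309, -2.13, 0.005]
ft_force: [-4.4, -12.9, -2.4]
width: 24.6
grasp_force: 30.0
```

Against the stop at 12.9 N. I'm releasing now, then nudging with closed fingers to make sure it's square.

>>> step_arm(targets=[[[0,0,0,0,0,0,0.4],[0,0,0,0,0,0,0.4],[0,0,0.4,0,0,0,0.4],[0,0,0.5,0,0,0,0.4],[0,0,0,0,0,0,0]]])

```text
t: 7.7
ee_pos: [523.3, 19.5, 238.5]
orientation: [2.307, 2.127, 0.006]
ft_force: [-0.2, -1.0, -0.2]
width: 28.4
grasp_force: 0.0
```

>>> step_arm(targets=[[[0.25,-0.4,0,0,0,0,0],[0.25,-0.4,0,0,0,0,0],[0.25,-0.4,0,0,0,0,0],[0.25,-0.5,0,0,0,0,0],[0,0,-0.4,0,0,0,0]]])

```text
t: 8.32
ee_pos: [573.8, -67.9, 217.0]
orientation: [2.311, 2.124, 0.004]
ft_force: [-0.3, -0.3, -0.6]
width: 0.5
grasp_force: 0.0
```

>>> step_arm(targets=[[[0,0,-0.45,0,0,0,0],[0.01,0.1,0,0,0,0,0],[0.005,0.07,0,0,0,0,0],[0,0,0,0,0,0,0],[0,0,0,0,0,0,0]]])

```text
t: 8.95
ee_pos: [573.0, -57.1, 194.8]
orientation: [2.309, 2.129, 0.001]
ft_force: [0.5, 0.0, 0.2]
width: 0.4
grasp_force: 0.0
```

```bash
python3 -c "
from h import *
o=readout.get_obs();print(o['ee_pos'],o['orientation'],o['t'],o['width'],o['ft_force'])
snap('wrist','w2',None,1.5)"
```

```text
[573.03302655 -57.08716989 194.82586728] [2.30902210e+00 2.12893745e+00 1.17347010e-03] 8.95 0.4102595080823596 [0.54726884 0.03708059 0.16632275]
```

View pics/w2.png

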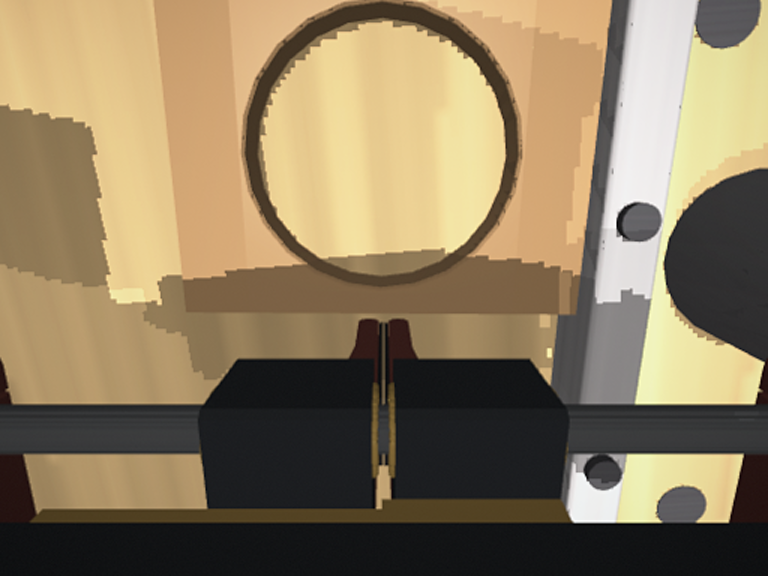

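The wrist view shows the panel's right edge flush with the fence (about (575,310) to (605,50)), its -y edge at row 313, and the fingertips just short of it at (383,320). I'm nudging towards the end stop.

>>> step_arm(targets=[[[0.002,0.03,-0.08,0,0,0,0],[0.002,0.03,0,0,0,0,0],[0.002,0.03,0,0,0,0,0],[0.002,0.03,0,0,0,0,0],[0,0,0,0,0,0,0]]])

```text
t: 9.62
ee_pos: [573.0, -52.7, 190.1]
orientation: [2.308, 2.129, -0.003]
ft_force: [-0.6, -12.4, -0.5]
width: 0.4
grasp_force: 5.9
```

Seated in y at 12.4 N. Next I lift into the hole and nudge towards the fence from inside it.

>>> step_arm(targets=[[[0,-0.1,0,0,0,0,0],[0,0,0.7,0,0,0,0],[0.05,0.7,0,0,0,0,0],[0.05,0.7,0,0,0,0,0],[0,0,-0.4,0,0,0,0]]])

```text
t: 10.25
ee_pos: [579.1, 15.6, 206.1]
orientation: [2.306, 2.131, 0.005]
ft_force: [0.2, -0.6, -0.5]
width: 0.5
grasp_force: 0.0
```

>>> step_arm(targets=[[[0,0,-0.3,0,0,0,0],[0.2,-0.015,0,0,0,0,0],[0.15,-0.015,0,0,0,0,0],[0.1,-0.01,0,0,0,0,0],[0,0,0,0,0,0,0]]])

```text
t: 10.88
ee_pos: [601.3, 11.4, 190.6]
orientation: [2.31, 2.128, 0.001]
ft_force: [-0.6, -0.2, 0.9]
width: 0.3
grasp_force: 0.0
```

>>> step_arm(targets=[[[0.05,-0.004,0,0,0,0,0],[0.05,-0.004,0,0,0,0,0],[0.04,-0.003,0,0,0,0,0],[0.02,0,0,0,0,0,0],[0,0,0,0,0,0,0]]])

```text
t: 11.5
ee_pos: [608.7, 11.2, 190.1]
orientation: [-2.31, -2.129, 0.0]
ft_force: [0.6, 0.3, -0.8]
width: 0.5
grasp_force: 0.0
```

>>> step_arm(targets=[[[0.03,-0.002,0,0,0,0,0],[0.03,-0.002,0,0,0,0,0],[0.03,-0.002,0,0,0,0,0],[0.02,-0.002,0,0,0,0,0],[0,0,0,0,0,0,0]]])

```text
t: 12.12
ee_pos: [614.2, 10.7, 190.2]
orientation: [-2.31, -2.129, 0.0]
ft_force: [-0.9, 0.3, -0.6]
width: 0.6
grasp_force: 0.0
```

>>> step_arm(targets=[[[0.02,-0.002,0,0,0,0,0],[0.02,-0.002,0,0,0,0,0],[0.02,-0.002,0,0,0,0,0],[0,0,0,0,0,0,0],[0,0,0,0,0,0,0]]])

```text
t: 12.75
ee_pos: [615.6, 10.6, 189.8]
orientation: [-2.308, -2.127, 0.006]
ft_force: [-8.3, 1.9, 6.6]
width: 0.4
grasp_force: 3.6
```

Seated against the fence at 8 N too. Next is the wing nut: I'll use the closed fingers as a post and orbit it around the screw axis at r = 42 mm, with the tips above the thread. First I'm getting clear and round to the -x side of wing b.

>>> step_arm(targets=[[[-0.1,0,0,0,0,0,0],[0,0,1,0,0,0,0],[0,0,1,0,0,0,0],[-0.85,0.06,0,0,0,0,0],[-0.85,0.06,0,0,0,0,0]]])

```text
t: 13.38
ee_pos: [526.8, 16.4, 291.2]
orientation: [2.308, 2.127, 0.004]
ft_force: [0.6, -0.5, 0.2]
width: 0.4
grasp_force: 0.0
```

>>> step_arm(targets=[[[0.05,0.6,0,0,0,0,0],[0.05,0.6,0,0,0,0,0],[0.05,0.56,0,0,0,0,0],[0,0,0,0,0,0,0],[0,0,0,0,0,0,0]]])

```text
t: 14.0
ee_pos: [534.7, 104.1, 290.2]
orientation: [2.309, 2.129, 0.0]
ft_force: [-0.7, 0.7, 0.2]
width: 0.2
grasp_force: 0.0
```

```bash
python3 -c "
from h import *
o=readout.get_obs();print(o['ee_pos'],o['t'],o['ft_force']); y=-.082;O=np.array([585,122.3])
p=lambda f:O+42*np.array([np.cos(f+y),np.sin(f+y)])
print('start',(p(3.7)-o['ee_pos'][:2])/50)
f=3.7+np.arange(0,23)*.175
for a,b in zip(f,f[1:]): print(round(b,3),((p(b)-p(a))/50).round(3),p(b).round())
snap('top','top2',(200,155,340,255),5.7)"
```

```text
[534.65716524 104.05103945 290.17090529] 14.0 [-0.68516844  0.66432911  0.18597344]
start [ 0.2603922 -0.020236 ]
3.875 [ 0.078 -0.124] [552.  97.]
4.05 [ 0.099 -0.109] [557.  91.]
4.225 [ 0.116 -0.09 ] [562.  87.]
4.4 [ 0.13  -0.068] [569.  84.]
4.575 [ 0.14  -0.044] [576.  81.]
4.75 [ 0.146 -0.019] [583.  80.]
4.925 [0.147 0.006] [590.  81.]
5.1 [0.143 0.032] [598.  82.]
5.275 [0.136 0.056] [604.  85.]
5.45 [0.124 0.079] [611.  89.]
5.625 [0.108 0.099] [616.  94.]
5.8 [0.089 0.117] [620. 100.]
5.975 [0.067 0.13 ] [624. 106.]
6.15 [0.044 0.14 ] [626. 113.]
6.325 [0.019 0.146] [627. 121.]
6.5 [-0.007  0.147] [627. 128.]
6.675 [-0.032  0.143] [625. 135.]
6.85 [-0.057  0.135] [622. 142.]
7.025 [-0.08   0.123] [618. 148.]
7.2 [-0.1    0.108] [613. 153.]
7.375 [-0.117  0.089] [607. 158.]
7.55 [-0.131  0.067] [601. 161.]
```

View pics/top2.png

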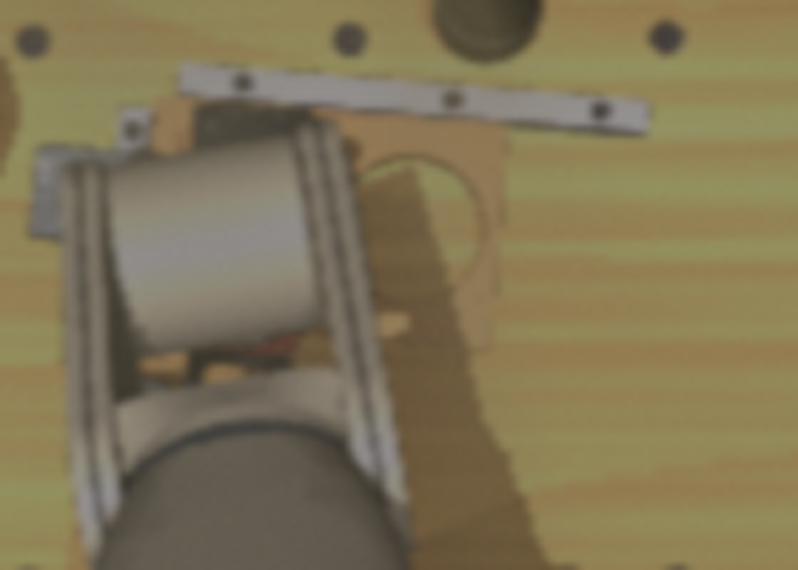

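The panel sits flush with the fence and stop, its near corner at (490,348). The wing nut is hidden behind the arm, so I'm orbiting it counter-clockwise by the computed table.

>>> step_arm(targets=[[[0.26,-0.02,0,0,0,0,0],[0.078,-0.124,0,0,0,0,0],[0.099,-0.109,0,0,0,0,0],[0.116,-0.09,0,0,0,0,0],[0.13,-0.068,0,0,0,0,0]]])

```text
t: 14.68
ee_pos: [569.0, 83.5, 290.1]
orientation: [-2.31, -2.128, 0.001]
ft_force: [-1.3, 1.6, 0.8]
width: 1.0
grasp_force: 0.9
```

>>> step_arm(targets=[[[0.14,-0.044,0,0,0,0,0],[0.146,-0.019,0,0,0,0,0],[0.147,0.006,0,0,0,0,0],[0.143,0.032,0,0,0,0,0],[0.136,0.056,0,0,0,0,0]]])

```text
t: 15.3
ee_pos: [605.0, 85.5, 290.2]
orientation: [2.31, 2.129, 0.0]
ft_force: [-0.7, -0.8, -0.5]
width: 0.4
grasp_force: 0.7
```

>>> step_arm(targets=[[[0.124,0.079,0,0,0,0,0],[0.108,0.099,0,0,0,0,0],[0.089,0.117,0,0,0,0,0],[0.067,0.13,0,0,0,0,0],[0.044,0.14,0,0,0,0,0]]])

```text
t: 15.92
ee_pos: [626.2, 114.1, 290.1]
orientation: [2.31, 2.129, -0.0]
ft_force: [-0.4, -1.9, -0.3]
width: 0.6
grasp_force: 1.0
```

>>> step_arm(targets=[[[0.019,0.146,0,0,0,0,0],[-0.007,0.147,0,0,0,0,0],[-0.032,0.143,0,0,0,0,0],[-0.057,0.135,0,0,0,0,0],[-0.08,0.123,0,0,0,0,0]]])

```text
t: 16.55
ee_pos: [618.0, 149.0, 290.3]
orientation: [2.31, 2.129, 0.001]
ft_force: [1.1, -1.0, 0.3]
width: 0.8
grasp_force: 0.5
```

>>> step_arm(targets=[[[-0.1,0.108,0,0,0,0,0],[-0.06,0.045,0,0,0,0,0],[-0.06,0.042,0,0,0,0,0],[0,0,0,0,0,0,0],[0,0,0,0,0,0,0]]])

```text
t: 17.18
ee_pos: [607.2, 158.1, 290.2]
orientation: [-2.31, -2.129, 0.0]
ft_force: [-0.3, 0.3, -0.1]
width: 0.6
grasp_force: 0.0
```

```bash
python3 -c "
from h import *
o=readout.get_obs();print(o['ee_pos'],o['t'],o['ft_force'])
snap('side','s3',(180,140,300,240),6)"
```

```text
[607.18012979 158.07290385 290.20480849] 17.175 [-0.33058407  0.25783219 -0.05428577]
```

View pics/s3.png

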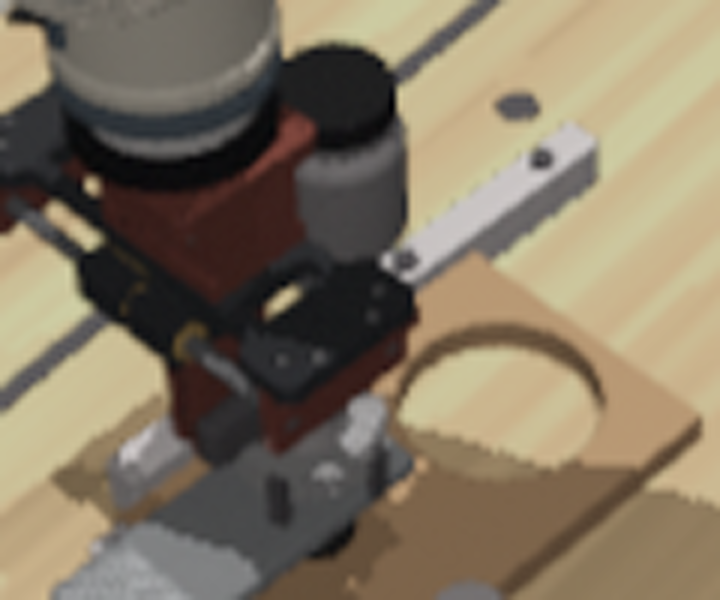

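A wing end is visible at (225,430), pointing towards the end stop, so the joint is around 4.5. I'm continuing gently to the backward stop to be sure of the click.

>>> step_arm(targets=[[[-0.063,0.036,0,0,0,0,0],[-0.066,0.032,0,0,0,0,0],[-0.068,0.026,0,0,0,0,0],[0,0,0,0,0,0,0],[0,0,0,0,0,0,0]]])

```text
t: 17.85
ee_pos: [597.8, 162.9, 290.6]
orientation: [2.309, 2.128, 0.002]
ft_force: [3.8, -1.5, 0.2]
width: 0.0
grasp_force: 2.2
```

>>> step_arm(targets=[[[-0.04,0.013,0,0,0,0,0],[-0.03,0.01,0,0,0,0,0],[0,0,0,0,0,0,0],[0,0,0,0,0,0,0],[0,0,0,0,0,0,0]]])

```text
t: 18.48
ee_pos: [596.2, 163.6, 291.6]
orientation: [2.306, 2.126, 0.009]
ft_force: [12.8, -5.0, 0.5]
width: 0.5
grasp_force: 5.5
```

The backward stop is reached at 12.8 N, so the drop has happened. Next is clockwise.

```bash
python3 -c "
from h import *
o=readout.get_obs(); y=-.082;O=np.array([585,122.3]);r=o['ee_pos'][:2]-O;f0=np.arctan2(r[1],r[0])-y+2*np.pi;print(f0,np.hypot(*r),o['ee_pos'])
p=lambda f:O+42*np.array([np.cos(f+y),np.sin(f+y)])
f=[7.66,7.4,7.1,6.8,6.5,6.2,5.9,5.65]; f+=list(np.arange(5.65-.175,.4,-.175))
for i in range(len(f)-1): print(round(f[i+1],3),((p(f[i+1])-p(f[i]))/50).round(3),'' if i%5<4 else p(f[i+1]).round())"
```

```text
7.670014566996753 42.77342681880606 [596.2426725  163.56946034 291.56345891]
7.4 [ 0.2   -0.086] 
7.1 [ 0.194 -0.159] 
6.8 [ 0.139 -0.209] 
6.5 [ 0.071 -0.241] 
6.2 [-0.004 -0.251] [626. 115.]
5.9 [-0.078 -0.239] 
5.65 [-0.117 -0.174] 
5.475 [-0.106 -0.102] 
5.3 [-0.122 -0.082] 
5.125 [-0.134 -0.06 ] [599.  83.]
4.95 [-0.142 -0.035] 
4.775 [-0.146 -0.01 ] 
4.6 [-0.146  0.016] 
4.425 [-0.141  0.041] 
4.25 [-0.132  0.065] [563.  86.]
4.075 [-0.118  0.087] 
3.9 [-0.102  0.106] 
3.725 [-0.082  0.122] 
3.55 [-0.059  0.134] 
3.375 [-0.035  0.143] [543. 116.]
3.2 [-0.009  0.147] 
3.025 [0.016 0.146] 
2.85 [0.041 0.141] 
2.675 [0.065 0.131] 
2.5 [0.087 0.118] [554. 150.]
2.325 [0.106 0.101] 
2.15 [0.122 0.081] 
1.975 [0.135 0.058] 
1.8 [0.143 0.034] 
1.625 [0.147 0.009] [586. 164.]
1.45 [ 0.146 -0.017] 
1.275 [ 0.141 -0.042] 
1.1 [ 0.131 -0.066] 
0.925 [ 0.118 -0.088] 
0.75 [ 0.101 -0.107] [618. 148.]
0.575 [ 0.081 -0.123] 
0.4 [ 0.058 -0.135]
```

>>> step_arm(targets=[[[0.2,-0.086,0,0,0,0,0],[0.194,-0.159,0,0,0,0,0],[0.139,-0.209,0,0,0,0,0],[0.071,-0.241,0,0,0,0,0],[0.01,-0.251,0,0,0,0,0]]])

```text
t: 19.1
ee_pos: [624.5, 115.7, 290.0]
orientation: [-2.31, -2.129, 0.001]
ft_force: [-0.2, 0.4, 0.0]
width: 0.3
grasp_force: 0.0
```

>>> step_arm(targets=[[[-0.078,-0.239,0,0,0,0,0],[-0.117,-0.174,0,0,0,0,0],[-0.106,-0.102,0,0,0,0,0],[-0.122,-0.082,0,0,0,0,0],[-0.134,-0.06,0,0,0,0,0]]])

```text
t: 19.73
ee_pos: [596.4, 83.9, 290.4]
orientation: [2.31, 2.129, 0.001]
ft_force: [1.2, 0.4, 0.5]
width: 0.7
grasp_force: 0.6
```

>>> step_arm(targets=[[[-0.142,-0.035,0,0,0,0,0],[-0.146,-0.01,0,0,0,0,0],[-0.146,0.016,0,0,0,0,0],[-0.141,0.041,0,0,0,0,0],[-0.132,0.065,0,0,0,0,0]]])

```text
t: 20.35
ee_pos: [560.8, 87.9, 290.1]
orientation: [-2.31, -2.129, 0.0]
ft_force: [1.2, -0.5, -0.9]
width: 0.4
grasp_force: 0.4
```

>>> step_arm(targets=[[[-0.108,0.095,0,0,0,0,0],[-0.095,0.11,0,0,0,0,0],[-0.075,0.125,0,0,0,0,0],[-0.052,0.137,0,0,0,0,0],[-0.028,0.144,0,0,0,0,0]]])

```text
t: 20.98
ee_pos: [543.2, 118.7, 290.1]
orientation: [-2.31, -2.129, 0.001]
ft_force: [0.2, -0.8, -1.0]
width: 0.3
grasp_force: 0.7
```

>>> step_arm(targets=[[[-0.002,0.147,0,0,0,0,0],[0.023,0.145,0,0,0,0,0],[0.048,0.138,0,0,0,0,0],[0.072,0.127,0,0,0,0,0],[0,0,0,0,0,0,0]]])

```text
t: 21.6
ee_pos: [550.8, 146.7, 290.2]
orientation: [-2.31, -2.13, -0.001]
ft_force: [0.1, 0.2, -0.1]
width: 0.6
grasp_force: 0.0
```

>>> step_arm(targets=[[[0.092,0.113,0,0,0,0,0],[0.11,0.096,0,0,0,0,0],[0.125,0.075,0,0,0,0,0],[0.137,0.052,0,0,0,0,0],[0.144,0.026,0,0,0,0,0]]])

```text
t: 22.22
ee_pos: [580.5, 164.2, 289.6]
orientation: [-2.309, -2.128, 0.004]
ft_force: [-5.9, -2.1, -1.7]
width: 0.4
grasp_force: 3.0
```

>>> step_arm(targets=[[[0.147,0.003,0,0,0,0,0],[0.145,-0.022,0,0,0,0,0],[0.139,-0.048,0,0,0,0,0],[0.128,-0.072,0,0,0,0,0],[0,0,0,0,0,0,0]]])

```text
t: 22.85
ee_pos: [609.8, 157.5, 290.3]
orientation: [2.31, 2.128, 0.003]
ft_force: [-0.4, 0.2, 0.3]
width: 0.4
grasp_force: 0.0
```

Clamping load was felt and then dropped off near the flat. I'm going a little further to home.

>>> step_arm(targets=[[[0.066,-0.05,0,0,0,0,0],[0.061,-0.056,0,0,0,0,0],[0.056,-0.062,0,0,0,0,0],[0.05,-0.067,0,0,0,0,0],[0,0,0,0,0,0,0]]])

```text
t: 23.48
ee_pos: [621.3, 145.1, 290.6]
orientation: [2.309, 2.128, 0.003]
ft_force: [-1.0, 0.1, 0.0]
width: 0.5
grasp_force: 0.0
```

>>> step_arm(targets=[[[0.025,-0.043,0,0,0,0,0],[0.023,-0.044,0,0,0,0,0],[0.02,-0.045,0,0,0,0,0],[0,0,0,0,0,0,0],[0,0,0,0,0,0,0]]])

```text
t: 24.1
ee_pos: [624.1, 138.7, 290.2]
orientation: [2.31, 2.129, 0.0]
ft_force: [-0.1, -0.9, 0.6]
width: 0.4
grasp_force: 0.0
```

>>> step_arm(targets=[[[0,0,0,0,0,0,0],[0,0,0,0,0,0,0],[0,0,0,0,0,0,0],[0.015,-0.04,0,0,0,0,0],[0.013,-0.04,0,0,0,0,0]]])

```text
t: 24.72
ee_pos: [624.8, 135.7, 290.1]
orientation: [-2.309, -2.126, -0.0]
ft_force: [-5.2, 12.7, 2.0]
width: 0.8
grasp_force: 6.1
```

The forward stop is felt at 12.7 N. I'm backing off, lifting and moving away for a look.

>>> step_arm(targets=[[[0,0.2,0,0,0,0,0],[0,0.1,0.5,0,0,0,0],[0,0,1,0,0,0,0],[-0.3,-0.6,0.6,0,0,0,0],[-0.7,-1,0,0,0,0,0]]])

```text
t: 25.35
ee_pos: [576.6, 70.2, 398.3]
orientation: [2.304, 2.128, 0.009]
ft_force: [1.1, -0.6, -0.9]
width: 0.1
grasp_force: 0.0
```

>>> step_arm(targets=[[[-0.7,-1,0,0,0,0,0],[-0.7,-1,0,0,0,0,0],[-0.7,-1,0,0,0,0,0],[0,-1,0,0,0,0,0],[0,0,0,0,0,0,0]]])

```text
t: 25.98
ee_pos: [470.1, -132.7, 395.7]
orientation: [2.313, 2.123, 0.0]
ft_force: [0.5, 0.4, -1.0]
width: 0.6
grasp_force: 0.0
```

```bash
python3 -c "
from h import *
snap('top','top4');snap('side','side4')
a=np.load('pics/top4.npz')['im'][160:245,200:320];b=np.load('pics/side4.npz')['im'][150:280,180:330]
A=cv2.resize(a,(396,280),interpolation=cv2.INTER_CUBIC);B=cv2.resize(b,(396,343),interpolation=cv2.INTER_CUBIC)
a5=cv2.resize(a,(560,397),interpolation=cv2.INTER_CUBIC)
cv2.imwrite('pics/f1.png',a5);cv2.imwrite('pics/f2.png',cv2.resize(b,(690,598),interpolation=cv2.INTER_CUBIC))
print(readout.get_obs()['t'],readout.get_obs()['ee_pos'])"
```

```text
26.075 [ 470.31349981 -130.39984716  395.27935346]
```

View pics/f2.png

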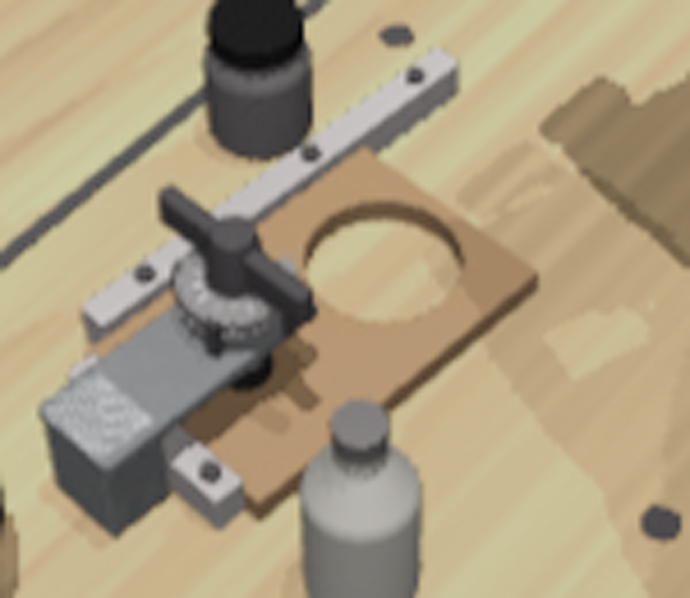

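View pics/f1.png

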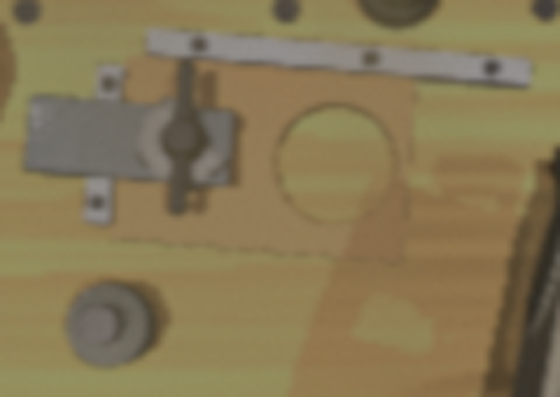

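Both views show the panel flush against fence and stop, the wings along the jig's x axis at the forward stop, the foot at (250,372) on the panel, and the jar and glue bottle undisturbed. Handing in.

```bash
python3 -c "
from h import *
print(ctrl.close_job())"
```

```text
the job is handed in; nothing more can be done
None
```

I handed the job in at about 26 s: the panel sits flush in its corner, and the wing nut was backed to its rear stop and wound to its forward stop. The click itself I inferred from reaching the rear stop and from the clamping load felt afterwards.

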